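# Refit the control knob of the gas hob

## Task

The gas hob has been cleaned and one of its four control knobs is still off, lying on the worktop beside it. Fit it on the bare tap spindle with its white pointer facing the rear of the hob like the pointers of the other three, and press it past the click until it is fully home. Finish while you are still holding the knob pushed all the way in against the spring of the tap (do not let go), and leave everything else on the worktop where it is.

Things in the scene. Friction and masses are not known exactly. Their poses are not given: they have to be found in the camera images.
- knob: The loose control knob, black plastic, about 45 g, standing upright on the worktop, bore down. A round skirt 44 mm across and 10 mm tall carries a straight grip bar 42 mm long and 16 mm wide, whose top is 30 mm above the underside. Origin: centre of the underside; x runs along the bar towards the end with the white pointer line, z up.
- knob_pointer (a point): Pointer end of the loose knob: on top of the bar at its +x end, 21 mm from the knob's axis, 30 mm above its underside.
- knob_bore (a point): Centre of the mouth of the bore in the knob's underside (the knob's origin). Blind bore 11.6 mm along the knob's x by 8.6 mm along its y, 17 mm deep, with a 2 mm lead-in all round. It would also go on the spindle half a turn round, but then the pointer faces the wrong way.
- hob: Steel gas hob, 510 mm deep (x) by 580 mm wide (y), fixed, its flat panel 10 mm above the worktop. Origin: centre of its underside, on the worktop; x points to the rear of the hob (away from the robot), y to its left. Two black pan supports reach 52 mm above the worktop; a frying pan on the rear left burner reaches 100 mm, its handle 130 mm.
- hob_controls (a point): Middle of the column of four control positions, on the panel near the hob's right edge. They lie along the hob's x, 62 mm apart. Three carry fixed knobs shaped like the loose one, pointers to the rear, tops 36 mm above the panel; the fourth, any of them, is the bare spindle. The nearest pan support is 110 mm to the left (+y) of the column.
- spindle_tip (a point): Centre of the top end of the bare, upright brass tap spindle, 23 mm above the panel (33 mm above the worktop) when not pushed in; it moves down with the spindle. x points to the rear of the hob. The spindle is 10 mm along x by 7 mm along y, its top 3 mm tapering to 5.5 x 3 mm. Fully home, the knob's underside is 17 mm below this point and the knob stops firmly.
- spindle_catch (a point): Point on the spindle's axis 9 mm below the tip, level with two rounded spring catches that bulge 2.5 mm from its front and rear edges. As the knob is pressed on they resist, with a peak of roughly 10 to 14 N when the knob's underside is about level with them; then the force drops and the catches snap out inside the bore over some 8 mm more travel to the firm stop.
- spindle (a joint): Push-in travel of the tap spindle: 0 m released, 0.005 m pushed right in (hard stop). It slides straight down against a spring of about 3 N rising to 6 N and comes back up when let go, so under the knob it gives way before the catches do. Home and pushed right in, the knob's underside is 1 mm above the panel (11 mm above the worktop).
- knob_a_top (a point): Top centre of a fixed knob of the hob (36 mm above the panel).
- knob_b_top (a point): Top centre of another fixed knob.
- knob_c_top (a point): Top centre of another fixed knob.
- burner_cap: Loose black enamel burner cap, disc 60 mm across, 8 mm tall, lying on the worktop. Origin: centre of the underside. To be left alone.
- spice_jar: Amber spice jar, 46 mm across, 100 mm tall, loose. Origin: centre of the underside. To be left alone.
- oil_bottle: Green glass oil bottle, 62 mm across, 250 mm tall, loose. Origin: centre of the underside. To be left alone.
- tea_carton: Red carton, 60 x 90 mm, 130 mm tall, loose. Origin: centre of the underside. To be left alone.
- brush: Pastry brush with a wooden handle, lying flat along its x, about 200 mm long, under 40 mm tall, loose. Origin: middle of its underside. To be left alone.
Things that resemble listed ones, but are neither listed nor needed, are in the scene too. Leave any green or purple look-alike of the knob alone.

How it is judged:
On the way, in this order (a step that is already met when the one before it is completed fails the run):
1. the knob is picked up off the worktop (height (world z) of knob above 0.025 m and contact force between the fingers and knob above 1 N), for 0.1 s.
2. the knob has clicked fully home on the spindle, pointer to the rear (z of knob in the frame of spindle_tip below -0.0148 m and horizontal distance between knob and spindle_tip below 0.003 m and angle between the x axis of knob and the x axis of hob, either way round below 0.22 rad and x of knob_pointer in the frame of spindle_tip above 0.012 m and angle between knob's own z axis and vertical below 0.12 rad), for 0.1 s.
At the end, for the whole second after the job is handed in: Knob home on the spindle (underside at least 14.8 mm below the tip; 17 mm is right home), centred within 3 mm, upright within 0.12 rad, pointer to the hob's rear within 0.22 rad; fingers still on it, holding the spindle pushed in at least 3.5 of its 5 mm (all of step 2 and value of joint spindle above 0.0035 m and contact force between the fingers and knob above 1 N); the arm keeps its last pose, push and grip.
It fails at once if something else on the worktop was shoved or knocked over (distance of any of burner_cap, spice_jar, oil_bottle, tea_carton, brush from where it was at the start of the episode above 0.02 m or angle between any of burner_cap, spice_jar, oil_bottle, tea_carton, brush's own z axis and vertical above 0.35 rad).
It also fails if it takes over 38 s, if anything falls off the work surface, if the arm or the gripper's body presses on something with over 40 N, if the wrist force passes 120 N, or if a joint passes its speed limit or range.

## Robot

A 6-joint arm with a two-finger parallel gripper is mounted at the origin on the work surface. World frame = base frame: x ahead of the robot, y to its left, z up, the work surface at z = 0. Lengths are in m, angles in rad, forces in N, time in s.
With the tool pointing down it reaches from about 0.25 to 0.8 m from the base axis. Payload 3.9 kg.
Tool frame: the origin (TCP) lies at the very end of the fingers, on their centre line; the grasp point (between the pads) lies 19 mm behind it (bot.grip_depth is the distance from the TCP to the grasp point, in m); z points along the fingers, y is the line along which they close (so a half turn about z gives the same grasp; the last joint's range is limited). The gripper opens to 85 mm and grips with 20 to 120 N. Pads are 22 mm wide; open, the fingers measure 114 mm over their backs; the gripper's body (76 mm by 85 mm) begins 54 mm behind the grasp point. The pads swing forward as they close: fully open they stand 13 mm farther back than shut.
Start: joints at [-1.332, 0.26, -0.138, 1.173, 0, 1.571], TCP at [0.124, -0.51, 0.204] pointing down, gripper open.
Joint ranges: [-2.78, 2.78], [-0.83, 1.72], [-1.28, 1.37], [-1.9, 2.12], [-1.57, 1.48], [-3.14, 3.14]. Speed limits (rad/s): [2.57, 2.57, 3.14, 3.14, 3.14, 3.14].

## Interface

Orientations are given as a unit quaternion [w, x, y, z].
In Python, from cell import bot, imaging, ticket gives the robot as it stands.
- The arm moves only by the shell command python3 -m creep 'ROWS' [FORCE]. ROWS is a JSON list of rows, 1 to 20 of them, each of 7 numbers: the finger opening in m, then dx, dy, dz in m, then a rotation vector rx, ry, rz in rad; each row shifts and turns the commanded pose from where the row before left it, along the tool's axes as they then stand; what a row does not reach is not made up. A row lasts 1/12 s, in which the tool goes at most 0.0417 m and 0.125 rad, less where a joint would pass 70% of its speed; a pose out of reach is approached as far as the arm can. The fingers move at their own pace and stop on an object; FORCE is the grip in N (left out, the last holds). Time passes only in rows, so rows that do not move let the fingers close. It prints the time, the measured TCP pose, the force, the opening and the grip force at its end.
- bot.observe(): the state, without advancing time (a new reading comes with each control period).
- imaging.camera(name): name is "scene" or "top" or "wrist"; returns a dict with "color" (420x560x3 uint8, red, green, blue), "mtx" (3x3 intrinsics, pixels), "dist_coeffs" ([k1, k2, p1, p2, k3] as OpenCV has them; the pictures are not rectified), "rvec" (rotation vector, rad) and "tvec" (3), from world to camera coordinates, as OpenCV has them. Camera axes: x right, y down, z forward; pixel columns grow to the right and rows downward; lengths in m; the calibration is good to about 2 mm. A picture is of the moment at which its call begins. There is no depth.
- ticket.sign_off(): hands the job in; it is judged then, once.
The state is a dict: "time": time; "qpos": joint angles; "joint_velocities": joint speeds; "joint_torque": joint torques, N m; "tool_pos": TCP position; "eef_rot": TCP orientation; "ft_force": force on the tool from outside, world axes, zero at the start; "moment": the same for the moment, N m; "finger_gap": finger opening in m; "gripper_force": force on a finger pad.
Only numpy, scipy, OpenCV 4.12 (cv2) and the standard library are available. Lean on these libraries where they do the work, as an engineer would, in place of code of your own. Each camera call takes 0.05 s, during which the arm holds its last target. There are 200 camera calls.

## Working session

There is one attempt and no reset: what is moved stays moved. The work goes in short steps, Python scripts to look and compute and a shell command to move; the robot and the scene stay as the last step left them, time stands still between calls to the robot, and variables do not carry over. Pictures are saved under pics/ and viewed, at most 12 in all, crops included, and the job is handed in when it is done.

```bash
mkdir -p pics; ls; cat > h.py <<'E'
import numpy as np, cv2
from cell import bot, imaging, ticket
def cap(name,fn=None):
    c=imaging.camera(name)
    if fn: cv2.imwrite('pics/'+fn, cv2.cvtColor(c['color'],cv2.COLOR_RGB2BGR))
    np.save('last_%s.npy'%name,c,allow_pickle=True)
    return c
def load(name): return np.load('last_%s.npy'%name,allow_pickle=True).item()
def ray(c,uv):
    uv=np.array(uv,float).reshape(-1,1,2)
    n=cv2.undistortPoints(uv,np.array(c['mtx']),np.array(c['dist_coeffs'])).reshape(-1,2)
    R=cv2.Rodrigues(np.array(c['rvec'],float))[0]; t=np.array(c['tvec'],float).reshape(3)
    return -R.T@t, np.c_[n,np.ones(len(n))]@R
def plane(c,uv,z):
    o,d=ray(c,uv); return o+d*((z-o[2])/d[:,2])[:,None]
def cross(c1,u1,c2,u2):
    o1,d1=ray(c1,[u1]);o2,d2=ray(c2,[u2]);d1=d1[0];d2=d2[0]
    s=np.linalg.lstsq(np.c_[d1,-d2],o2-o1,rcond=None)[0]
    a=o1+s[0]*d1;b=o2+s[1]*d2
    return (a+b)/2,np.linalg.norm(a-b)
def proj(c,P): return cv2.projectPoints(np.array(P,float).reshape(-1,3),np.array(c['rvec'],float),np.array(c['tvec'],float),np.array(c['mtx']),np.array(c['dist_coeffs']))[0].reshape(-1,2)
E
python3 - <<'E'
from h import *
for n in ['scene','top']:
    c=cap(n,n+'0.png'); print(n,c['mtx'],ray(c,[[280,210]]))
print(bot.observe())
E
```

```text
pics
scene [[453.00755583   0.         278.30025335]
 [  0.         453.00755583 210.61170172]
 [  0.           0.           1.        ]] (array([ 1.34107627, -0.47078399,  0.61273271]), array([[-0.74990859,  0.33706658, -0.56924434]]))
top [[390.51844866   0.         274.61731345]
 [  0.         390.51844866 213.3308832 ]
 [  0.           0.           1.        ]] (array([ 0.43010205, -0.13166369,  0.86844491]), array([[ 0.19054101, -0.01906081, -0.98162801]]))
{'time': 0.1, 'qpos': array([-1.33201872e+00,  2.60602953e-01, -1.39231398e-01,  1.17273251e+00,
        2.35017019e-05,  1.57079359e+00]), 'joint_velocities': array([ 1.08884929e-03, -2.67759217e-04,  3.21169967e-03,  6.26403325e-04,
        2.04300489e-04,  9.53722381e-05]), 'joint_torque': array([ 8.44505257e-05, -4.06508410e+01,  2.54527760e+01,  1.01047484e-02,
       -3.10123392e-05, -3.70393050e-07]), 'tool_pos': array([ 0.12401989, -0.50945165,  0.20335954]), 'eef_rot': array([-8.80363849e-04,  9.92881067e-01,  1.19106689e-01, -9.37715179e-05]), 'ft_force': array([0.45889342, 0.83208877, 0.32001387]), 'moment': array([0.00764101, 0.02718512, 0.03103975]), 'gripper_force': 0.0, 'finger_gap': 0.0856255407129811}
```

View pics/top0.png

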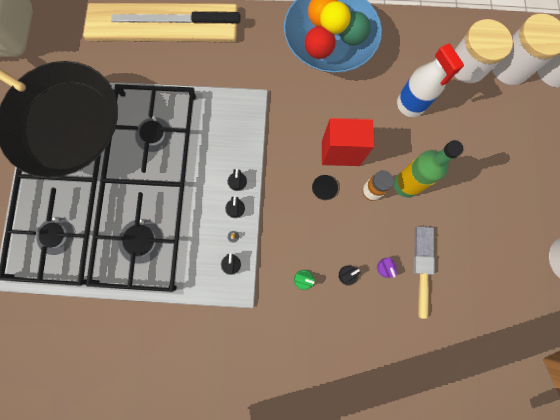

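View pics/scene0.png

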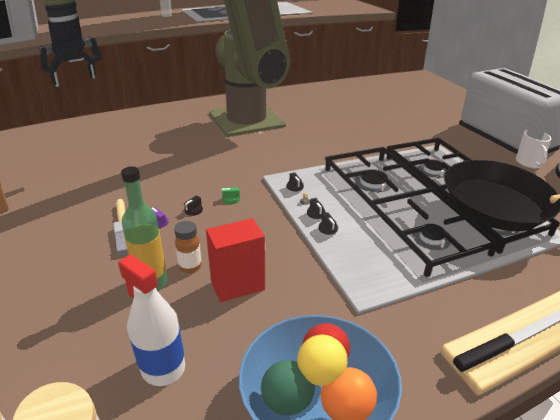

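The top view shows the loose black knob near (348,275), with its pointer to the right and slightly up. The bare spindle is near (233,237), with fixed knobs at (237,180), (235,207) and (231,264). In the scene view the knob is near (194,205) and the spindle near (306,197). I'll zoom in on both.

```bash
python3 - <<'E'
from h import *
t=load('top')['color'];s=load('scene')['color']
def cr(im,u,v,w,h): return cv2.resize(im[v:v+h,u:u+w],(400,300),interpolation=cv2.INTER_CUBIC)
a=np.vstack([np.hstack([cr(t,328,260,40,30),cr(t,213,222,40,30)]),np.hstack([cr(s,174,190,40,30),cr(s,286,182,40,30)])])
cv2.imwrite('pics/z1.png',a[:,:,::-1])
E
```

```text
(no output)
```

View pics/z1.png

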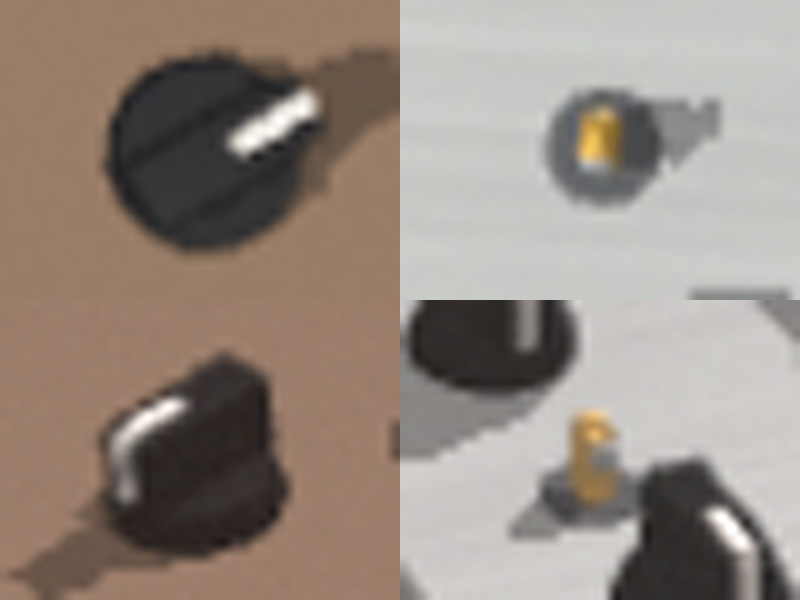

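```bash
python3 - <<'E'
from h import *
t=load('top');s=load('scene')
print('ptr',cross(t,(359,269.3),s,(185.5,203.5)))
print('skirt',plane(t,[[348,274.8]],0.008))
print('ptr line on 0.03',plane(t,[[351.3,274.3],[359,269.7]],0.03))
print('tip',cross(t,(232.6,233.8),s,(305.3,193.5)))
print('ring',plane(t,[[232.9,236.2]],0.01))
# fixed knob white lines
for n,c in(('top',t),('scene',s)):
    im=c['color']; 
    k=plane(c,[[237,180],[235,207],[231,264]],0.046) if n=='top' else 0
    print(k)
E
```

```text
ptr (array([ 0.46774747, -0.31846991,  0.03024522]), np.float64(0.001645261219453091))
skirt [[ 0.45611078 -0.29984409  0.008     ]]
ptr line on 0.03 [[ 0.45662885 -0.30263373  0.03      ]
 [ 0.46667317 -0.31931733  0.03      ]]
tip (array([ 0.53797704, -0.04599276,  0.03414671]), np.float64(0.0018794532619585444))
ring [[ 0.53538421 -0.04528587  0.01      ]]
[[ 0.65411424 -0.05286255  0.046     ]
 [ 0.59412127 -0.05089566  0.046     ]
 [ 0.47235061 -0.04722318  0.046     ]]
0
```

The knob is at about (0.456,-0.301) with yaw about -58°. The spindle is at about (0.537,-0.046), 34 mm high. Next I move over the knob and turn the tool.

```bash
python3 -m creep '[[0.06,0.037,-0.0126,0,0,0,0],[0.06,0.037,-0.0126,0,0,0,0],[0.06,0.037,-0.0126,0,0,0,0],[0.06,0.037,-0.0126,0,0,0,0],[0.06,0.037,-0.0126,0,0,0,0],[0.06,0.037,-0.0126,0,0,0,0],[0.06,0.037,-0.0126,0,0,0,0],[0.06,0.037,-0.0126,0,0,0,0],[0.06,0.037,-0.0126,0,0,0,0],[0.06,0.037,-0.0126,0,0,0,0]]' 
python3 -m creep '[[0.06,0,0,0,0,0,0.125],[0.06,0,0,0,0,0,0.125],[0.06,0,0,0,0,0,0.125],[0.06,0,0,0,0,0,0.125],[0.06,0,0,0,0,0,0.125],[0.06,0,0,0,0,0,0.125],[0.06,0,0,0,0,0,0.125],[0.06,0,0,0,0,0,0.125],[0.06,0,0,0,0,0,0.125],[0.06,0,0,0,0,0,0.125],[0.06,0,0,0,0,0,0]]'
python3 - <<'E'
from h import *
c=cap('wrist','w1.png');print(ray(c,[[280,210]]),proj(c,[[.456,-.301,.03]]))
E
```

```text
time: 0.93
tool_pos: [0.455, -0.2986, 0.2037]
eef_rot: [-0.0, 0.993, 0.119, -0.0]
ft_force: [0.5, -1.2, -0.0]
finger_gap: 0.0599
gripper_force: 0.0
time: 1.85
tool_pos: [0.376, -0.3823, 0.2036]
eef_rot: [-0.045, 0.91, -0.413, 0.01]
ft_force: [0.1, 0.9, -1.2]
finger_gap: 0.06
gripper_force: 0.0
(array([ 0.41338   , -0.44721842,  0.37189673]), array([[-0.13820625,  0.2818879 , -0.94947308]])) [[196.97489323 186.02963059]]
```

View pics/w1.png

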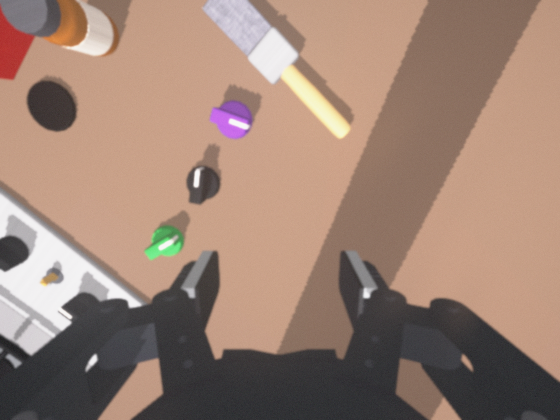

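The wrist view shows the knob at (202,184), the green look-alike at (168,242) and the spindle at (50,277). The tool drifted while it turned, so I check the joints.

```bash
python3 -c "
from h import *
o=bot.observe();print(o['qpos'],o['tool_pos'],o['eef_rot'])"
```

```text
[-0.84870703  0.29306492 -0.09668275  1.1991001   0.0923017   3.14059697] [ 0.37790009 -0.38058275  0.20371017] [-0.04574766  0.91033109 -0.41120288  0.01080071]
```

Joint 6 hit its limit. I'll use the half-turn grasp (tool x opposite to the pointer) and add a helper that works out deltas.

```bash
cat >> h.py <<'E'
from scipy.spatial.transform import Rotation as Ro
def delta(p,th):
    o=bot.observe();q=o['eef_rot'];R=Ro.from_quat([*q[1:],q[0]])
    T=Ro.from_matrix(np.array([[np.cos(th),np.sin(th),0],[np.sin(th),-np.cos(th),0],[0,0,-1]]))
    print('tool pos',o['tool_pos'],'d tool',R.inv().apply(np.array(p)-o['tool_pos']).round(4),'rot',(R.inv()*T).as_rotvec().round(4),'d in target frame',T.inv().apply(np.array(p)-o['tool_pos']).round(4))
E
python3 -c "
from h import *
delta([.456,-.301,.204],-.85);delta([.456,-.301,.204],2.13)"
```

```text
tool pos [ 0.37790009 -0.38058275  0.20371017] d tool [-0.008  -0.1108  0.0101] rot [-0.0923  0.0181  0.0015] d in target frame [-0.0082 -0.1112 -0.0003]
tool pos [ 0.37790009 -0.38058275  0.20371017] d tool [-0.008  -0.1108  0.0101] rot [-0.038  -0.1352 -2.9754] d in target frame [ 0.026   0.1084 -0.0003]
```

```bash
python3 -m creep '[[0.06,0,0,0,-0.0923,0.018,0],[0.06,0,0,0,0,0,-0.12],[0.06,0,0,0,0,0,-0.12],[0.06,0,0,0,0,0,-0.12],[0.06,0,0,0,0,0,-0.12],[0.06,0,0,0,0,0,-0.12],[0.06,0,0,0,0,0,-0.12],[0.06,0,0,0,0,0,-0.12],[0.06,0,0,0,0,0,-0.12],[0.06,0,0,0,0,0,-0.12],[0.06,0,0,0,0,0,-0.12],[0.06,0,0,0,0,0,-0.12],[0.06,0,0,0,0,0,-0.12],[0.06,0,0,0,0,0,-0.12],[0.06,0,0,0,0,0,-0.12],[0.06,0,0,0,0,0,-0.12],[0.06,0,0,0,0,0,-0.12],[0.06,0,0,0,0,0,-0.12],[0.06,0,0,0,0,0,-0.12],[0.06,0,0,0,0,0,-0.12]]'
python3 -m creep '[[0.06,0,0,0,0,0,-0.12],[0.06,0,0,0,0,0,-0.12],[0.06,0,0,0,0,0,-0.12],[0.06,0,0,0,0,0,-0.12],[0.06,0,0,0,0,0,-0.12],[0.06,0.009,0.036,0,0,0,-0.09],[0.06,0.009,0.036,0,0,0,0],[0.06,0.009,0.036,0,0,0,0],[0.06,0,0,0,0,0,0]]'
python3 - <<'E'
from h import *
delta([.456,-.301,.204],2.13)
c=cap('wrist','w2.png');print(proj(c,[[.456,-.301,.03]]))
E
```

```text
time: 3.57
tool_pos: [0.37, -0.3879, 0.204]
eef_rot: [0.0, 0.742, 0.67, 0.007]
ft_force: [-0.3, 0.3, 0.8]
finger_gap: 0.0598
gripper_force: 0.0
time: 4.32
tool_pos: [0.4515, -0.3044, 0.2056]
eef_rot: [0.003, 0.472, 0.882, 0.008]
ft_force: [-0.1, -0.4, 0.7]
finger_gap: 0.0602
gripper_force: 0.0
tool pos [ 0.45152215 -0.30439301  0.20560486] d tool [0.0003 0.0056 0.0017] rot [ 0.0172 -0.0025  0.0289] d in target frame [0.0005 0.0056 0.0016]
[[280.76589836 183.92926333]]
```

View pics/w2.png

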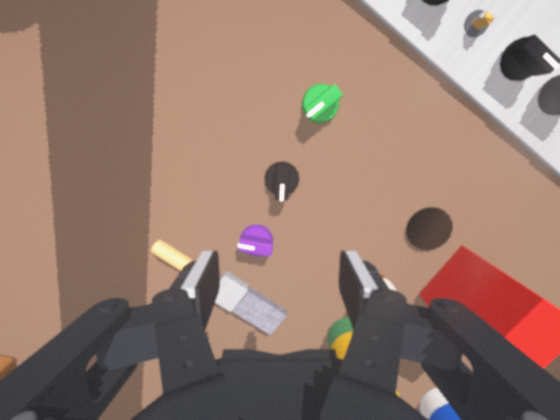

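The knob is at about (282,180), with its white pointer line running down from (282,186) to (282,200). I extract it by mask and cross the two wrist views and the top view.

```bash
cat > m.py <<'E'
from h import *
def white(c,box,thr=150):
    u0,v0,u1,v1=box; im=c['color'][v0:v1,u0:u1].astype(float).min(2); w=np.clip((im-thr)/(220-thr),0,1)
    vv,uu=np.mgrid[v0:v1,u0:u1]; P=np.c_[uu.ravel(),vv.ravel()];w=w.ravel();m=(P*w[:,None]).sum(0)/w.sum()
    C=((P-m)*w[:,None]).T@(P-m)/w.sum();e,V=np.linalg.eigh(C);d=V[:,1];L=np.sqrt(12*e[1])/2
    return m,m-d*L,m+d*L,w.sum()
def dark(c,box,thr=75):
    u0,v0,u1,v1=box; im=c['color'][v0:v1,u0:u1].max(2); m=((im<thr)*255).astype(np.uint8)
    cs=cv2.findContours(m,0,2,offset=(u0,v0))[0]; return max(cs,key=cv2.contourArea)
E
python3 - <<'E'
from m import *
w=load('wrist');t=load('top');s=load('scene')
a=white(w,(268,165,298,208)); b=white(t,(340,262,366,286)); print(a,b)
print('line mid',cross(w,a[0],t,b[0]))
print('wrist line z.03',plane(w,[a[1],a[2]],.03)); print('top line',plane(t,[b[1],b[2]],.03))
for n,c,box in(('w',w,(260,155,305,208)),('t',t,(332,260,366,288))):
    k=dark(c,box);e=cv2.fitEllipse(k);print(n,cv2.contourArea(k),cv2.boundingRect(k),e,plane(c,[e[0]],.008))
E
```

```text
(array([281.47773204, 192.1053518 ]), array([281.96004971, 183.66285634]), array([280.99541436, 200.54784726]), np.float64(76.34285714285714)) (array([354.91982379, 271.8969163 ]), array([358.3894665 , 269.70591213]), array([351.45018108, 274.08792047]), np.float64(16.214285714285715))
line mid (array([ 0.46136582, -0.30824335,  0.0366459 ]), np.float64(0.0016523985396374714))
wrist line z.03 [[ 0.45698175 -0.29997331  0.03      ]
 [ 0.46731583 -0.31742973  0.03      ]]
top line [[ 0.46663722 -0.31800232  0.03      ]
 [ 0.45708316 -0.30296125  0.03      ]]
w 36.0 (271, 172, 6, 20) ((273.6880798339844, 181.60023498535156), (4.541865825653076, 18.02269172668457), 4.761847496032715) [[ 0.45002202 -0.30685302  0.008     ]]
t 236.5 (339, 266, 21, 19) ((347.9825134277344, 274.7478332519531), (17.79657745361328, 19.226652145385742), 69.4312744140625) [[ 0.45622325 -0.29980677  0.008     ]]
```

```bash
python3 -c "
from h import *
delta([.4563,-.2998,.0125],2.11)"
```

```text
tool pos [ 0.44959059 -0.30637792  0.20551126] d tool [0.0014 0.0065 0.1931] rot [ 0.0143 -0.0021  0.0477] d in target frame [0.0022 0.0091 0.193 ]
```

```bash
python3 -m creep '[[0.06,0,0,0,0.0143,-0.0021,0.0477],[0.06,0.002,0.009,0,0,0,0],[0.06,0,0,0.04,0,0,0],[0.06,0,0,0.04,0,0,0],[0.06,0,0,0.03,0,0,0],[0.06,0,0,0,0,0,0],[0.06,0,0,0,0,0,0],[0.06,0,0,0,0,0,0]]'; python3 -c "
from m import *
delta([.4563,-.2998,.0125],2.11)
c=cap('wrist','w3.png');print(proj(c,[[.4563,-.2998,.03],[.4563+.0108,-.2998-.018,.03]]))
delta([.4563,-.2998,.0125],2.11)
"
```

```text
time: 5.03
tool_pos: [0.455, -0.3041, 0.0974]
eef_rot: [0.001, 0.496, 0.868, -0.0]
ft_force: [0.2, 0.0, 0.7]
finger_gap: 0.0604
gripper_force: 0.0
tool pos [ 0.45495567 -0.30410542  0.09738928] d tool [0.0032 0.0033 0.0849] rot [ 0.0005  0.0024 -0.0067] d in target frame [0.003  0.0034 0.0849]
[[282.43602372 207.00215983]
 [282.55811133 231.14142169]]
tool pos [ 0.45566065 -0.30463995  0.09815247] d tool [0.0042 0.0029 0.0856] rot [ 0.0013  0.0043 -0.0068] d in target frame [0.0038 0.003  0.0857]
```

View pics/w3.png

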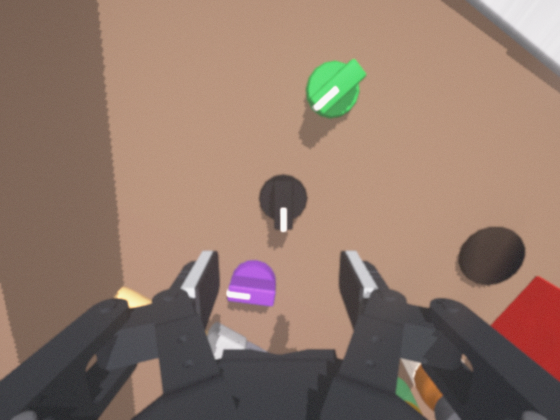

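The knob centre is at about (284,200) and its pointer end at (283,231), within a pixel of the prediction. I descend and grasp.

```bash
python3 -m creep '[[0.06,0.0035,0.003,0,0,0,0],[0.06,0,0,0.035,0,0,0],[0.06,0,0,0.03,0,0,0],[0.06,0,0,0.015,0,0,0],[0.06,0,0,0,0,0,0],[0.06,0,0,0,0,0,0],[0.06,0,0,0,0,0,0]]' 60; python3 -c "
from m import *
delta([.4563,-.2998,.0125],2.11)"
```

```text
time: 5.67
tool_pos: [0.4565, -0.2999, 0.0178]
eef_rot: [0.002, 0.496, 0.868, -0.0]
ft_force: [0.3, 0.1, 0.2]
finger_gap: 0.0599
gripper_force: 0.0
tool pos [ 0.45646756 -0.29989607  0.01783823] d tool [ 0.0002 -0.0001  0.0053] rot [ 0.0012  0.0039 -0.0068] d in target frame [ 0.0002 -0.0001  0.0053]
```

```bash
python3 -m creep '[[0.06,0,0,0.005,0,0,0],[0.06,0,0,0,0,0,0],[0.0,0,0,0,0,0,0],[0.0,0,0,0,0,0,0],[0.0,0,0,0,0,0,0],[0.0,0,0,0,0,0,0],[0.0,0,0,0,0,0,0],[0.0,0,0,0,0,0,0]]' 60; python3 -m creep '[[0,0,0,0,0,0,0],[0,0,0,0,0,0,0],[0,0,0,0,0,0,0]]' 60;
```

```text
time: 6.33
tool_pos: [0.4548, -0.299, 0.0108]
eef_rot: [0.0, 0.496, 0.868, -0.0]
ft_force: [0.1, 0.6, 0.1]
finger_gap: -0.0004
gripper_force: 0.0
time: 6.58
tool_pos: [0.4547, -0.2989, 0.0108]
eef_rot: [0.0, 0.496, 0.868, -0.0]
ft_force: [0.2, 0.0, 0.6]
finger_gap: -0.0003
gripper_force: 0.0
```

The fingers closed on nothing, so I look.

```bash
python3 -c "
from m import *
c=cap('wrist','w4.png');t=cap('top');s=cap('scene')
def cr(im,u,v,w,h): return cv2.resize(im[v:v+h,u:u+w],(400,300),interpolation=cv2.INTER_CUBIC)
a=np.hstack([np.vstack([cr(t['color'],308,245,80,60),cr(s['color'],154,175,80,60)]),np.vstack([cr(c['color'],180,120,200,150),cr(c['color'],0,0,560,420)])])
cv2.imwrite('pics/z2.png',a[:,:,::-1])"
```

```text
(no output)
```

View pics/z2.png

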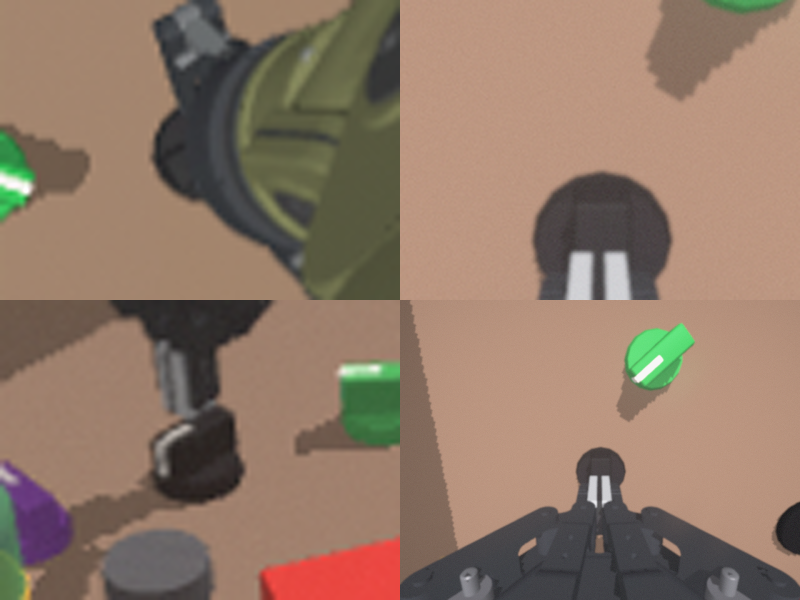

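```bash
python3 -c "
from m import *
s=load('scene');w=load('wrist');t=load('top')
o=bot.observe();print(o['tool_pos'],o['qpos']);p=o['tool_pos']
print('scene',proj(s,[p,p+[0,0,.02],p+[0,0,.03]]));print('wrist',proj(w,[p,p+[0,0,.02],p+[0,0,.03]]))
print(ray(w,[[280,210]])[0]-p)
print('tips by two views',cross(s,(190.5,196.5),w,(280,245.5)))
"
```

```text
[ 0.45474959 -0.29896639  0.01082681] [-0.58109948  0.44575786 -0.40677288  0.71789753 -0.00075431  0.45747311]
scene [[192.70512719 205.71054633]
 [191.9379611  198.64152556]
 [191.55064669 195.0507696 ]]
wrist [[278.15263087 242.99863221]
 [278.02584054 257.43553236]
 [277.95061329 266.00039458]]
[-0.03585256  0.06215765  0.17026695]
tips by two views (array([ 0.45044128, -0.29646068,  0.03245889]), np.float64(0.009317290957765807))
```

```bash
python3 -c "
from m import *
s=load('scene');p=np.array([.124,-.51,.204]);y=np.array([.236,-.972,0])
print(bot.grip_depth)
for h in (0,.013,.02,.03): print(h,proj(s,[p+y*.0425+[0,0,h],p-y*.0425+[0,0,h]]))
im=cv2.imread('pics/scene0.png')[0:105,10:150]
a=cv2.resize(im,(560,420),interpolation=cv2.INTER_CUBIC)
im=cv2.imread('pics/w4.png')[180:300,220:340];
a=np.hstack([a[:,:400],cv2.resize(im,(400,420),interpolation=cv2.INTER_CUBIC)])
cv2.imwrite('pics/z3.png',a)
"
```

```text
0.0187
0 [[61.63935074 99.37841282]
 [93.28191401 91.78910011]]
0.013 [[60.57486007 94.61924263]
 [92.40230259 87.11740351]]
0.02 [[60.00124436 92.03795171]
 [91.92815481 84.58391503]]
0.03 [[59.1814406  88.32778375]
 [91.25030081 80.94286754]]
```

View pics/z3.png

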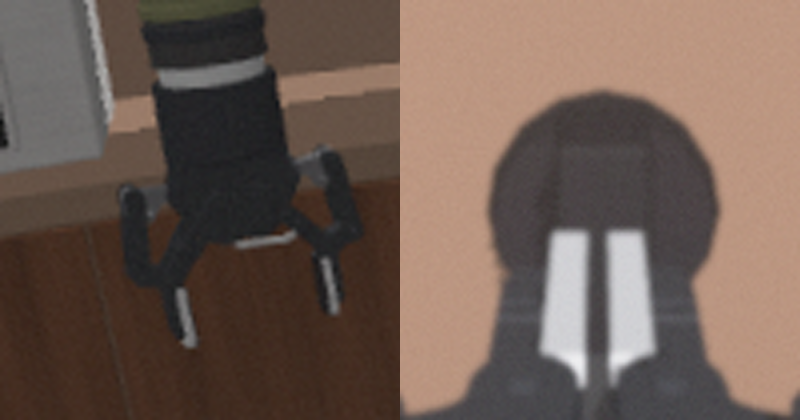

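The closed fingertips sit about 20 mm above the reported TCP, both in the scene view at the start (tips at (57,86) and (93,78)) and here. They closed just over the bar. The knob has not moved, so I open, go lower with the force checked, and grip.

```bash
python3 -m creep '[[0.06,0,0,0,0,0,0],[0.06,-0.0015,0.001,0,0,0,0],[0.06,0,0,0,0,0,0],[0.06,0,0,0,0,0,0],[0.06,0,0,0.006,0,0,0],[0.06,0,0,0.006,0,0,0],[0.06,0,0,0.005,0,0,0],[0.06,0,0,0,0,0,0],[0.06,0,0,0,0,0,0]]' 60; python3 -m creep '[[0.0,0,0,0,0,0,0],[0.0,0,0,0,0,0,0],[0.0,0,0,0,0,0,0],[0.0,0,0,0,0,0,0],[0,0,0,0,0,0,0],[0,0,0,0,0,0,0],[0,0,0,0,0,0,0]]' 60;
```

```text
time: 7.48
tool_pos: [0.4557, -0.2993, -0.0069]
eef_rot: [-0.001, 0.496, 0.868, -0.0]
ft_force: [0.3, 0.2, 0.3]
finger_gap: 0.0599
gripper_force: 0.0
time: 8.07
tool_pos: [0.4568, -0.3, -0.0057]
eef_rot: [0.001, 0.496, 0.868, -0.0]
ft_force: [-0.1, -0.1, 4.4]
finger_gap: 0.0141
gripper_force: 60.3
```

Gripped: 14 mm gap, 60 N, fingertips resting on the skirt. I lift.

```bash
python3 -m creep '[[0.0,0,0,-0.01,0,0,0],[0.0,0,0,-0.02,0,0,0],[0,0,0,-0.02,0,0,0],[0,0,0,-0.02,0,0,0],[0,0,0,0,0,0,0],[0,0,0,0,0,0,0],[0,0,0,0,0,0,0]]' 90; python3 -c "
from m import *
w=cap('wrist','w5.png');t=cap('top');s=cap('scene')
o=bot.observe();p=o['tool_pos'];print(p,o['eef_rot'],o['qpos'])
def cr(im,u,v,w,h): return cv2.resize(im[v:v+h,u:u+w],(400,300),interpolation=cv2.INTER_CUBIC)
print(proj(s,[p+[0,0,.0057],p+[0,0,.0357]]))
a=np.hstack([cr(w['color'],180,120,200,150),cr(s['color'],154,150,80,60)])
cv2.imwrite('pics/z4.png',a[:,:,::-1])"
```

```text
time: 8.65
tool_pos: [0.4559, -0.2994, 0.0635]
eef_rot: [-0.0, 0.496, 0.868, -0.0]
ft_force: [-0.9, -0.3, -0.5]
finger_gap: 0.0126
gripper_force: 89.9
[ 0.45535851 -0.29902574  0.06265562] [-1.13600852e-03  4.96246103e-01  8.68181096e-01 -3.14177117e-04] [-5.80569271e-01  3.92906540e-01 -3.33630305e-01  8.46488739e-01
 -7.66359506e-04  4.57971468e-01]
[[190.51136657 185.1022407 ]
 [189.31439072 173.77356857]]
```

View pics/z4.png

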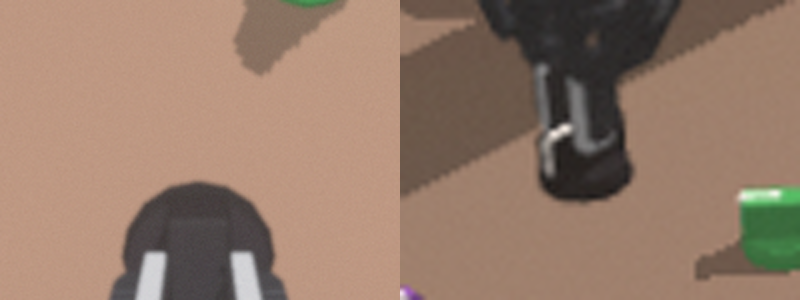

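The knob is held upright, with its skirt under the fingertips. Next I move behind the spindle, so the wrist camera sees it, and turn to align with the hob.

```bash
python3 -m creep '[[0.0,0.0178,0.0314,-0.004,0,0,0],[0.0,0.0178,0.0314,-0.004,0,0,0],[0.0,0.0178,0.0314,-0.004,0,0,0],[0.0,0.0178,0.0314,-0.004,0,0,0],[0.0,0.0178,0.0314,-0.004,0,0,0],[0.0,0.0178,0.0314,-0.004,0,0,0],[0.0,0.0178,0.0314,-0.004,0,0,0],[0.0,0.0178,0.0314,-0.004,0,0,0],[0,0,0,0,0,0,-0.112],[0,0,0,0,0,0,-0.112],[0,0,0,0,0,0,-0.112],[0,0,0,0,0,0,-0.112],[0,0,0,0,0,0,-0.112],[0,0,0,0,0,0,-0.112],[0,0,0,0,0,0,-0.112],[0,0,0,0,0,0,-0.112],[0,0,0,0,0,0,-0.112],[0,0,0,0,0,0,0]]' 90; python3 -c "
from m import *
w=cap('wrist','w6.png');s=cap('scene','s6.png')
delta([.60,-.049,.095],3.11)
print(proj(w,[[.5375,-.046,.033]]))"
```

```text
time: 10.3
tool_pos: [0.5998, -0.0494, 0.0944]
eef_rot: [-0.001, 0.014, 1.0, -0.0]
ft_force: [-0.2, -0.6, -0.2]
finger_gap: 0.0124
gripper_force: 90.0
tool pos [ 0.59997387 -0.04944118  0.09474839] d tool [-0.      0.0004 -0.0003] rot [-0.0007 -0.0017 -0.0018] d in target frame [-0.      0.0004 -0.0003]
[[280.06079495 132.00240621]]
```

View pics/w6.png

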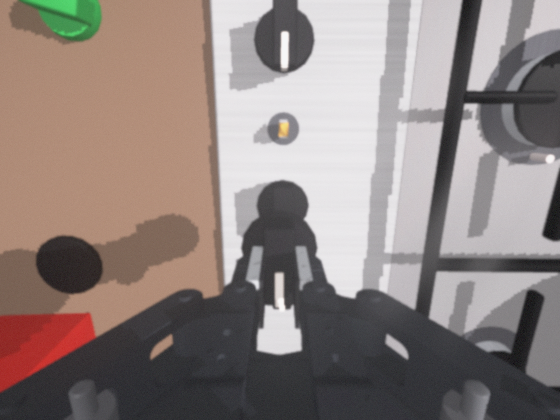

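The spindle is at (284,128) inside its ring. A fixed knob's pointer line is at (284,33–67), and the held knob's skirt is around (279,245). I measure from here, then from a second wrist position.

```bash
cat > m2.py <<'E'
from m import *
def gold(c,box):
    u0,v0,u1,v1=box; im=c['color'][v0:v1,u0:u1].astype(int); m=(im[...,0]-im[...,2]>60)
    v,u=np.nonzero(m); return np.array([u.mean()+u0,v.mean()+v0]),m.sum(),(u.min()+u0,u.max()+u0,v.min()+v0,v.max()+v0)
def ring(c,box):
    u0,v0,u1,v1=box; hsv=c['color'][v0:v1,u0:u1].astype(int); m=((hsv.max(2)<140)|(hsv[...,0]-hsv[...,2]>40)).astype(np.uint8)
    k=max(cv2.findContours(m,0,2,offset=(u0,v0))[0],key=cv2.contourArea); return cv2.fitEllipse(k)
def edge(c,rows,u0,u1):
    P=[]
    for r in rows:
        g=c['color'][r,u0:u1].astype(float); g=g[:,2]; P.append([u0+np.argmax(np.diff(cv2.blur(g.reshape(1,-1),(3,1))[0]))+.5,r])
    return np.array(P)
E
python3 - <<'E'
from m2 import *
w=load('wrist')
g=gold(w,(262,108,306,148));print(g,ring(w,(266,112,300,146)))
e=edge(w,range(10,210,10),190,240);P=plane(w,e,.01);l=cv2.fitLine(P[:,:2].astype(np.float32),cv2.DIST_HUBER,0,.01,.01).ravel();print('edge yaw',np.arctan(l[1]/l[0]),l)
a=white(w,(275,28,293,72));L=plane(w,[a[1],a[2]],.046);print(L,np.arctan2(*(L[0]-L[1])[1::-1]))
print('tip',plane(w,[g[0]],.031),'ring',plane(w,[ring(w,(266,112,300,146))[0]],.01))
p=bot.observe()['tool_pos'];print('tcp proj',p,proj(w,[p+[0,0,.0157],p+[0,0,.0357],p+[.021,0,.0357]]))
b=white(w,(272,268,290,300),120);print('held line',b,plane(w,[b[1],b[2]],p[2]+.0357)-p)
E
python3 -m creep '[[0,0.02,-0.025,-0.02,0,0,0],[0,0,0,0,0,0,0],[0,0,0,0,0,0,0]]' 90
python3 - <<'E'
from m2 import *
w1=load('wrist');w=cap('wrist','w7.png')
q=proj(w,[[.5375,-.046,.02]])[0].astype(int);print(q)
bx=(q[0]-17,q[1]-17,q[0]+17,q[1]+17)
g1=gold(w1,(262,108,306,148))[0];g=gold(w,bx);r=ring(w,bx);r1=ring(w1,(266,112,300,146))
print(g,r,'tip2',cross(w1,g1,w,g[0]),'ring',plane(w,[r[0]],.01),cross(w1,r1[0],w,r[0]))
E
```

```text
(array([283.08730159, 129.08730159]), np.int64(126), (np.int64(278), np.int64(288), np.int64(123), np.int64(136))) ((280.2321472167969, 128.3920440673828), (22.148897171020508, 26.8841552734375), 26.27799415588379)
edge yaw -0.035451315 [ 0.99937165 -0.03544389  0.5098067  -0.09667294]
[[ 0.47459798 -0.04142021  0.046     ]
 [ 0.49557637 -0.04224286  0.046     ]] 3.1023987903416743
tip [[ 0.53552745 -0.04368009  0.031     ]] ring [[ 0.53546534 -0.04574258  0.01      ]]
tcp proj [ 0.59997387 -0.04944118  0.09474839] [[277.37329484 253.41714454]
 [277.13447576 270.5777559 ]
 [278.39564002 307.88636289]]
held line (array([278.88731951, 286.40105014]), array([278.77097204, 273.00670282]), array([279.00366698, 299.79539747]), np.float64(190.45)) [[0.0013419  0.00076373 0.0357    ]
 [0.01632413 0.00044492 0.0357    ]]
time: 10.65
tool_pos: [0.5798, -0.0746, 0.1164]
eef_rot: [0.001, 0.017, 1.0, -0.0]
ft_force: [0.9, -0.2, 0.0]
finger_gap: 0.0129
gripper_force: 90.0
[309 152]
(array([313.08490566, 151.43396226]), np.int64(106), (np.int64(309), np.int64(318), np.int64(146), np.int64(157))) ((308.37451171875, 149.54408264160156), (19.982149124145508, 24.287111282348633), 31.075057983398438) tip2 (array([ 0.53558849, -0.04364838,  0.02853078]), np.float64(9.834305721265077e-06)) ring [[ 0.53567809 -0.04589508  0.01      ]] (array([ 0.53556271, -0.04582587,  0.01014782]), np.float64(0.00026114566350900653))
```

```bash
python3 - <<'E'
from m2 import *
w=load('wrist')
p=bot.observe()['tool_pos'];print(p)
print([int(x) for x in w['color'][255:325,276:283].min(2).mean(1)])
print(proj(w,[p+[x,0.0006,.0357] for x in (-.021,0,.0,.021)]))
print([int(x) for x in w['color'][175:260,279].min(1)])
E
```

```text
[ 0.58002217 -0.07406706  0.11583585]
[60, 59, 57, 55, 58, 56, 57, 56, 56, 55, 56, 56, 56, 55, 55, 57, 79, 123, 169, 199, 207, 208, 208, 208, 209, 208, 208, 208, 209, 208, 208, 207, 207, 208, 208, 208, 208, 208, 208, 207, 208, 208, 209, 214, 224, 229, 230, 230, 230, 230, 232, 233, 232, 228, 226, 224, 224, 224, 224, 223, 223, 223, 222, 223, 224, 224, 223, 223, 222, 223]
[[278.01139515 229.89557941]
 [279.5064124  269.91142318]
 [279.5064124  269.91142318]
 [280.89008181 306.96012938]]
[231, 230, 231, 232, 229, 228, 228, 229, 230, 229, 229, 229, 229, 231, 231, 232, 232, 231, 230, 230, 229, 228, 228, 228, 228, 229, 224, 207, 185, 172, 173, 171, 171, 170, 160, 134, 94, 73, 66, 67, 63, 67, 66, 64, 65, 62, 60, 63, 63, 62, 63, 63, 60, 63, 64, 62, 69, 66, 67, 69, 67, 68, 68, 67, 68, 65, 67, 66, 65, 65, 67, 71, 66, 61, 67, 65, 68, 67, 64, 67, 63, 57, 60, 57, 55]
```

```bash
python3 -c "
from h import *
delta([.5352,-.0443,.045],3.105)"
```

```text
tool pos [ 0.58002217 -0.07406706  0.11583585] d tool [0.0458 0.0283 0.0708] rot [-0.0005  0.0008  0.0036] d in target frame [0.0459 0.0281 0.0708]
```

```bash
python3 -m creep '[[0,0.023,0.0141,0,0,0,0.0036],[0,0.0229,0.0141,0,0,0,0],[0,0,0,0.035,0,0,0],[0,0,0,0.03,0,0,0],[0,0,0,0,0,0,0],[0,0,0,0,0,0,0],[0,0,0,0,0,0,0]]' 90; python3 -c "
from m2 import *
delta([.5352,-.0443,.045],3.105)
delta([.5352,-.0443,.045],3.105)
s=cap('scene','s8.png');w=cap('wrist','w8.png');t=cap('top','t8.png')
delta([.5352,-.0443,.045],3.105)
def cr(im,u,v,w,h): return cv2.resize(im[v:v+h,u:u+w],(400,300),interpolation=cv2.INTER_CUBIC)
a=np.hstack([cr(s['color'],276,155,60,45),cr(w['color'],180,120,200,150)])
cv2.imwrite('pics/z8.png',a[:,:,::-1])"
```

```text
time: 11.28
tool_pos: [0.5358, -0.0441, 0.0513]
eef_rot: [0.0, 0.017, 1.0, -0.0]
ft_force: [-0.1, -0.0, 0.4]
finger_gap: 0.0128
gripper_force: 90.0
tool pos [ 0.53581806 -0.04405323  0.05130757] d tool [ 0.0006 -0.0003  0.0063] rot [-0.0007  0.0007  0.0023] d in target frame [ 0.0006 -0.0003  0.0063]
tool pos [ 0.53581806 -0.04405323  0.05130757] d tool [ 0.0006 -0.0003  0.0063] rot [-0.0007  0.0007  0.0023] d in target frame [ 0.0006 -0.0003  0.0063]
tool pos [ 0.53683615 -0.04438672  0.05226977] d tool [0.0017 0.     0.0073] rot [-0.0009  0.0033  0.0022] d in target frame [0.0016 0.     0.0073]
```

View pics/z8.png

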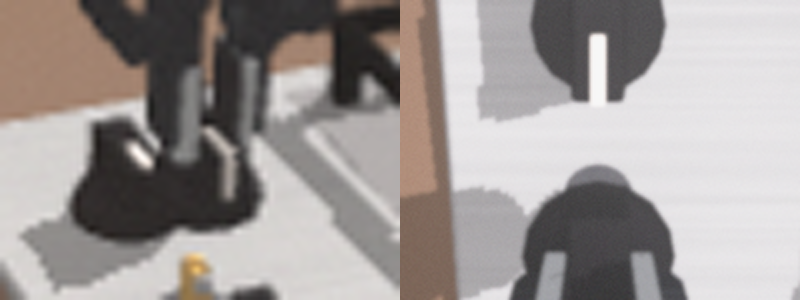

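The wrist view shows the knob centred over the ring in y (both at u of about 279). In the scene view the spindle is at (305,195), under the held knob. I check the x-depth with scene projections.

```bash
python3 - <<'E'
from m2 import *
s=load('scene')
p=np.array([.5358,-.0440,.0513]);k=p+[.0005,.0006,.0057]
th=np.linspace(0,6.283,73)
for z in (0,.01):
    C=proj(s,k+np.c_[.022*np.cos(th),.022*np.sin(th),z+0*th]);print('pred skirt u',C[:,0].min(),C[:,0].max(),'v',C[:,1].min(),C[:,1].max())
print('pred pointer',proj(s,k+[.021*np.cos(.036),-.021*np.sin(.036),.03]))
print('pred tip',proj(s,[[.5356,-.0437,.033],[.5356,-.0437,.023]]))
print('gold',gold(s,(296,188,318,206)))
im=s['color'];print('col u=308 rows182-195',im[180:198,308].max(1));print('row 184 u305-325',im[184,300:325].max(1))
E
```

```text
pred skirt u 296.7093031555982 315.4161434882077 v 179.96168472732185 189.75925838348985
pred skirt u 296.87737222255015 315.6820997451428 v 176.35165944471353 186.07376580522418
pred pointer [[310.4995014  178.09276884]]
pred tip [[305.30848237 193.25674683]
 [305.09864126 196.7780721 ]]
gold (array([304.34782609, 197.        ]), np.int64(23), (np.int64(303), np.int64(306), np.int64(193), np.int64(201)))
col u=308 rows182-195 [ 53  51  53  54  52  47  45  46  46 116 204 213 212 213 213 214 212 210]
row 184 u305-325 [ 46  49  50  47  46  45  47  45  52  95 132  67  44  49  62 134 209 210
 208 209 210 212 209 190 144]
```

```bash
python3 -m creep '[[0,0.0006,0,0.008,0,0,0],[0,0,0,0.008,0,0,0],[0,0,0,0.003,0,0,0],[0,0,0,0.003,0,0,0],[0,0,0,0.003,0,0,0],[0,0,0,0,0,0,0]]' 90;python3 -m creep '[[0,0,0,0.003,0,0,0],[0,0,0,0.002,0,0,0],[0,0,0,0,0,0,0]]' 90
```

```text
time: 11.93
tool_pos: [0.5345, -0.0443, 0.0251]
eef_rot: [0.0, 0.017, 1.0, -0.0]
ft_force: [0.7, -0.2, 0.6]
finger_gap: 0.0131
gripper_force: 90.0
time: 12.18
tool_pos: [0.5355, -0.0443, 0.0209]
eef_rot: [0.001, 0.017, 1.0, -0.0]
ft_force: [1.6, 0.6, 2.8]
finger_gap: 0.0126
gripper_force: 90.3
```

The spindle has entered the bore, with only 2.8 N at the spring and catches. I press on in small steps.

```bash
python3 -m creep '[[0,0,0,0.002,0,0,0],[0,0,0,0.002,0,0,0],[0,0,0,0,0,0,0]]' 100;python3 -m creep '[[0,0,0,0.002,0,0,0],[0,0,0,0.002,0,0,0],[0,0,0,0,0,0,0]]' 100;python3 -m creep '[[0,0,0,0.002,0,0,0],[0,0,0,0.002,0,0,0],[0,0,0,0,0,0,0]]' 100
```

```text
time: 12.43
tool_pos: [0.5354, -0.0443, 0.017]
eef_rot: [0.001, 0.017, 1.0, -0.0]
ft_force: [2.1, 0.2, 5.0]
finger_gap: 0.0123
gripper_force: 100.5
time: 12.68
tool_pos: [0.5357, -0.0444, 0.0139]
eef_rot: [0.001, 0.017, 1.0, -0.001]
ft_force: [3.5, -0.0, 5.3]
finger_gap: 0.0124
gripper_force: 100.7
time: 12.93
tool_pos: [0.5351, -0.0443, 0.0087]
eef_rot: [0.001, 0.017, 1.0, -0.0]
ft_force: [3.5, -0.4, 3.0]
finger_gap: 0.0129
gripper_force: 100.4
```

```bash
python3 -m creep '[[0,-0.0005,0,0.002,0,0,0],[0,-0.0005,0,0.002,0,0,0],[0,0,0,0,0,0,0]]' 100;python3 -m creep '[[0,0,0,0.002,0,0,0],[0,0,0,0,0,0,0],[0,0,0,0,0,0,0]]' 100;python3 -m creep '[[0,0,0,0.002,0,0,0],[0,0,0,0,0,0,0],[0,0,0,0,0,0,0]]' 100
```

```text
time: 13.18
tool_pos: [0.5352, -0.0443, 0.0051]
eef_rot: [-0.0, 0.017, 1.0, -0.0]
ft_force: [0.7, -0.5, 10.2]
finger_gap: 0.0126
gripper_force: 101.4
time: 13.43
tool_pos: [0.5354, -0.0444, 0.0047]
eef_rot: [0.0, 0.017, 1.0, -0.001]
ft_force: [-3.6, 0.6, 21.8]
finger_gap: 0.0126
gripper_force: 102.8
time: 13.68
tool_pos: [0.5357, -0.0444, 0.0044]
eef_rot: [0.001, 0.017, 1.0, -0.001]
ft_force: [-5.8, 0.0, 33.9]
finger_gap: 0.0127
gripper_force: 104.3
```

It reached the firm stop at the expected height. I ease the push to about 25 N, relieve the side load, and check with a last look.

```bash
python3 -m creep '[[0,0.0005,0,-0.001,0,0,0],[0,0,0,0,0,0,0],[0,0,0,0,0,0,0],[0,0,0,0,0,0,0]]' 100; python3 -c "
from m2 import *
s=cap('scene');w=cap('wrist')
def cr(im,u,v,w,h): return cv2.resize(im[v:v+h,u:u+w],(400,300),interpolation=cv2.INTER_CUBIC)
a=np.hstack([cr(s['color'],266,160,80,60),cr(w['color'],180,120,200,150)])
cv2.imwrite('pics/z9.png',a[:,:,::-1])"
```

```text
time: 14.02
tool_pos: [0.5355, -0.0443, 0.0046]
eef_rot: [0.001, 0.017, 1.0, -0.001]
ft_force: [-4.1, 0.6, 26.5]
finger_gap: 0.0124
gripper_force: 103.3
```

View pics/z9.png

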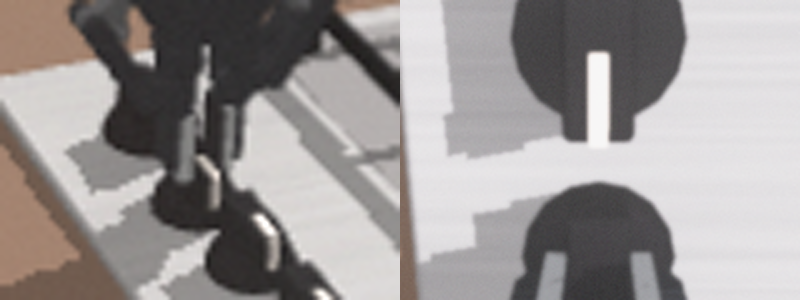

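The knob sits flush in line with the other knobs. Its pointer faces the rear and the fingers hold it down, at scene pixel (306,198).

```bash
python3 -c "
from cell import ticket
print(ticket.sign_off())"
```

```text
the job is handed in; nothing more can be done
None
```

I fitted the knob on the bare spindle with its pointer to the rear and pressed it to the firm stop; I handed the job in at 14 s, still holding it pushed in with about 26 N, though the sign-off gave no verdict.

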